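# Refit the coarse gear on the sander drive

### The job

Three loose steel wheels lie on the bench beside the opened belt-sander drive. Take the one with the few coarse teeth, lower it over the drive's bare post, and rock it about its axis as it goes down so that its teeth drop between those of the small fixed gear, until it lies flat and fully home on the post's seat; then let go. Lower it in the gripper, do not drop it.

Things in the scene. Friction and masses are not known exactly. Their poses are not given: they have to be found in the camera images.
- gear: Loose coarse steel gear lying flat, 0.4 kg: 10 teeth (8 mm wide, lower ends rounded), 82 mm over tips, 57 over roots, 20 thick, 22 mm through hole. Origin: axis at underside; z up; x through the middle of a tooth. Bystanders of like size and sleeve: a gear with 32 fine teeth, a toothless grooved pulley.
- sleeve (a point): Top centre of the coarse gear's grip: an eight-sided sleeve on its axis, 34 mm over opposite flats, standing from 20 to 55 mm above the gear's underside (this point at 55). Axes as gear: flats square to x and every 45 degrees from it. Grip two opposite flats from above.
- seat (a point): On the fixed sander drive (grey casting 45 mm high, green motor behind): centre of the flat 48 mm round seat, 48 mm above the bench, that the gear's underside rests on when home. z up; x points to the small fixed gear's axis, 61 mm away. A post rises here: 18 mm diameter, straight for 32 mm, tapering to 6 mm at its top, 52 mm up.
- pinion: Small fixed steel gear on the drive, does not turn, its angle varies: 7 teeth (8 mm wide, upper ends rounded), 60 mm over tips, 36 over roots, 20 high plus a 4 mm stub. Origin: axis at underside, level with the seat; z up; x through the middle of a tooth. Meshed when tooth faces gap on the line between the axes; the loose gear then has about 4 degrees play either way.
Mind the look-alikes: they are no part of the job. Leave any pink or yellow look-alike of the gear alone.

How it is judged:
At the end, for the whole second after the job is handed in: The coarse gear is on the post (axes within 10 mm), its underside within 6 mm of the seat, which it can reach only with its teeth between those of the fixed gear, upright within 10 degrees and at rest (horizontal distance between gear and seat below 0.01 m and z of gear in the frame of seat between -0.006 and 0.006 m and angle between gear's own z axis and vertical below 0.175 rad and linear speed of gear below 0.03 m/s); the robot touches nothing.
It fails at once if the coarse gear is dropped or thrown: out of the fingers and moving faster than 0.6 m/s (a fall of about 2 cm) (contact force between the fingers and gear below 0.05 N and linear speed of gear above 0.6 m/s).
It also fails if it takes over 45 s, if anything falls off the work surface, if the arm or the gripper's body presses on something with over 40 N, if the wrist force passes 120 N, or if a joint passes its speed limit or range.

### The arm

A 6-joint arm with a two-finger parallel gripper is mounted at the origin on the work surface. World frame = base frame: x ahead of the robot, y to its left, z up, the work surface at z = 0. Lengths are in m, angles in rad, forces in N, time in s.
With the tool pointing down it reaches from about 0.35 to 0.85 m from the base axis. Payload 8.1 kg.
Tool frame: the origin (TCP) lies on the mounting face of the last link; the fingertips stand 186 mm ahead of it and the grasp point (between the pads) lies 167 mm ahead of it; z points along the fingers, y is the line along which they close (so a half turn about z gives the same grasp; the last joint's range is limited). The gripper opens to 93 mm and grips with 3 to 60 N. Pads are 15 mm wide; open, the fingers measure 128 mm over their backs; the gripper's body (75 mm by 188 mm) begins 65 mm behind the grasp point.
Start: joints at [-1.288, 0.13, 1.488, -0, 1.523, -0.085], TCP at [0.216, -0.56, 0.405] pointing down, gripper open.
Joint ranges: [-2.96, 2.96], [-0.89, 2.26], [0.02, 2.5], [-1.34, 4.48], [0, 2.73], [-2.66, 2.66]. Speed limits (rad/s): [2.39, 2.39, 2.79, 3.14, 3.14, 3.14].

### API

Orientations are given as a rotation vector (axis times angle).
In Python, from plant import read_state, read_camera, camera_params, close_job gives the robot as it stands. The module is installed in compiled form; this text tells all that it offers.
- The arm moves only by the tool servo_tool, never from a script. Its argument "increments" is a list of rows, each an object with "slide": the shift along the tool's x, y, z in mm, a list of three; "dr": the turn, a rotation vector about the tool's x, y, z in rad, a list of three; "jaw": the closure, from 0 (fully open) to 1 (shut). In form: [{"slide": [x, y, z], "dr": [ax, ay, az], "jaw": jaw}, ...]. A call has 1 to 20 rows; each row is the pose to reach, as a shift and turn from the pose commanded when the call began, along the tool's axes at that moment; what a row does not reach only later rows make up. A row lasts 1/10 s, in which the tool goes at most 50 mm and 8.59 degrees, less where a joint would pass 70% of its speed; a pose out of reach is approached as far as the arm can. A call with a gripper value outside its range is refused whole. The fingers move at their own pace and stop on an object; "force" is the grip in N (left out, the last holds). Time passes only in rows, so rows that repeat a pose let the fingers close. It gives the time, the measured TCP pose, the force, the opening and the grip force at its end, in the units of the state.
- read_state(): the state, without advancing time (a new reading comes with each control period).
- read_camera(name): name is "scene" or "top" or "wrist"; returns (picture, depth): 420x560x3 uint8, red, green, blue; 420x560 float32, m along the optical axis (not along the pixel's ray), 0 where there is no reading.
- camera_params(name): a dict with "fx", "fy", "cx", "cy" (pixels), "rvec" (rotation vector, rad) and "tvec" (3), from world to camera coordinates, as OpenCV has them. Camera axes: x right, y down, z forward; pixel columns grow to the right and rows downward; lengths in m; the calibration is good to about 2 mm. The wrist camera is an equidistant fisheye: a pixel r from the principal point sees the ray r / f radians off the axis. A picture is of the moment at which its call begins: read the wrist's pose just before it. camera_params takes no time and is no camera call; for the wrist camera it gives the pose at the moment of the call.
- close_job(): hands the job in; it is judged then, once.
The state is a dict: "t": time; "q": joint angles; "dq": joint speeds; "joint_torque": joint torques, N m; "tool_pos": TCP position; "orientation": TCP orientation; "force": force on the tool from outside, world axes, zero at the start; "wrist_torque": the same for the moment, N m; "opening": finger opening in m; "gripper_force": force on a finger pad.
Only numpy, scipy, OpenCV 4.12 (cv2) and the standard library are available. Lean on these libraries where they do the work, as an engineer would, in place of code of your own. Each camera call takes 0.05 s, during which the arm holds its last target. There are 200 camera calls.

## Working session

There is one attempt and no reset: what is moved stays moved. The work goes in short steps, Python scripts to look and compute and a tool call to move; the robot and the scene stay as the last step left them, time stands still between calls to the robot, and variables do not carry over. Pictures are saved under pics/ and viewed, at most 10 in all, crops included, and the job is handed in when it is done.

Besides the shell and the picture viewer there is one more tool, called after "Request:" as name([rows], argument=value, ...), one row to a line, values as JSON. servo_tool: Moves the arm, as the interface text tells. Its arguments: {"type":"object","properties":{"increments":{"type":"array"},"force":{"type":"number"}},"required":["increments"]}

```bash
mkdir -p pics
cat > h.py <<'E'
import numpy as np, cv2
from scipy.spatial.transform import Rotation as R
from plant import *
def grab(n,tag):
    p=camera_params(n); im,d=read_camera(n)
    np.savez(f'pics/{tag}.npz',im=im,d=d,**{k:np.array(v) for k,v in p.items()})
    cv2.imwrite(f'pics/{tag}.png',im[:,:,::-1]); return im,d,p
def load(tag):
    z=np.load(f'pics/{tag}.npz'); return z['im'],z['d'],{k:z[k] for k in ('fx','fy','cx','cy','rvec','tvec')}
def rays(p,uv,fish=False):
    uv=np.atleast_2d(uv).astype(float)
    x=(uv[:,0]-p['cx'])/p['fx'];y=(uv[:,1]-p['cy'])/p['fy']
    if fish:
        r=np.hypot(x,y)+1e-12; v=np.c_[np.sin(r)*x/r,np.sin(r)*y/r,np.cos(r)]
    else: v=np.c_[x,y,np.ones(len(x))]
    M=R.from_rotvec(p['rvec']).as_matrix(); t=np.array(p['tvec'])
    return -M.T@t, v@M
def onplane(p,uv,z,fish=False):
    o,v=rays(p,uv,fish); return o+v*((z-o[2])/v[:,2])[:,None]
def cloud(d,p,fish=False):
    vv,uu=np.mgrid[:d.shape[0],:d.shape[1]]
    o,v=rays(p,np.c_[uu.ravel(),vv.ravel()],fish)
    M=R.from_rotvec(p['rvec']).as_matrix()
    s=d.ravel()/(v@M.T[:,2])
    P=o+v*s[:,None]; P[d.ravel()==0]=np.nan
    return P.reshape(d.shape+(3,))
E
python3 - <<'E'
from h import *
for n in('top','scene'):
    im,d,p=grab(n,n+'0'); print(n,p)
print(read_state())
a=cv2.imread('pics/top0.png')
E
```

```text
top {'fx': 415.09012654454864, 'fy': 415.09012654454864, 'cx': 275.4211021392115, 'cy': 207.0715528769029, 'rvec': array([ 2.08281531, -2.15483219,  0.22315849]), 'tvec': array([0.05609433, 0.55298957, 0.78657833])}
scene {'fx': 480.9892564165018, 'fy': 480.9892564165018, 'cx': 287.7399693046907, 'cy': 212.75332372302103, 'rvec': array([ 1.41036553,  2.31377079, -0.77372362]), 'tvec': array([ 0.19777864, -0.33780871,  1.4933376 ])}
{'t': 0.1, 'q': array([-1.28841528e+00,  1.31079349e-01,  1.48919890e+00, -1.36209883e-05,
        1.52302160e+00, -8.53979164e-02]), 'dq': array([ 0.00133815, -0.00130596, -0.00216913, -0.00012333, -0.00069994,
        0.00085766]), 'joint_torque': array([ 9.64026476e-04, -5.61340463e+01, -4.93097699e+01,  7.70353130e-02,
        2.91773910e-02, -4.92283027e-05]), 'tool_pos': array([ 0.21568467, -0.55965846,  0.40378019]), 'orientation': array([-3.08695599e+00, -5.74146062e-01,  2.84806885e-04]), 'force': array([-0.15531335,  0.02743594, -0.62697867]), 'wrist_torque': array([0.01004309, 0.00193867, 0.0281031 ]), 'gripper_force': 0.0, 'opening': 0.09303782331705047}
```

View pics/top0.png

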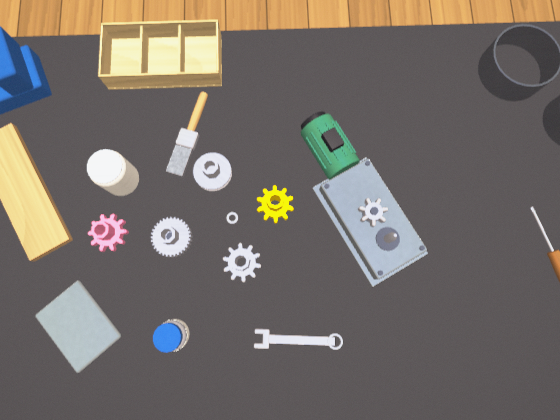

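The top view shows the coarse gear at about (241,263), with the pink and yellow look-alikes at (107,232) and (275,204). On the drive, the pinion is at (374,211) and the post at (388,239).

```bash
cat >> h.py <<'E'
def phase(P,c,n,rmin,rmax):
    q=P[:,:2]-c; r=np.hypot(*q.T); a=np.arctan2(q[:,1],q[:,0])[(r>rmin)&(r<rmax)]
    m=np.exp(1j*n*a).mean(); return np.degrees(np.angle(m)/n),abs(m),len(a)
def circ(P):
    A=np.c_[2*P[:,:2],np.ones(len(P))]; s=np.linalg.lstsq(A,(P[:,:2]**2).sum(1),rcond=None)[0]
    return s[:2],np.sqrt(s[2]+s[:2]@s[:2])
E
cat > m.py <<'E'
from h import *
im,d,p=load('top0'); C=cloud(d,p)
hsv=cv2.cvtColor(im,cv2.COLOR_RGB2HSV)
for nm,(u,v),w in (('gear',(241,263),24),('pin',(374,211),18),('post',(388,239),16)):
    c=C[v-w:v+w,u-w:u+w].reshape(-1,3); z=c[:,2]
    print(nm,np.histogram(z,bins=np.arange(-.005,.12,.005))[0])
def top(nm,uv,w,z):
    # bright pixels -> plane
    u,v=uv; sub=im[v-w:v+w,u-w:u+w]; m=(hsv[v-w:v+w,u-w:u+w,2]>120)&(hsv[v-w:v+w,u-w:u+w,1]<60)
    return m
u,v,w=241,263,24
m=np.zeros(d.shape,np.uint8); m[v-w:v+w,u-w:u+w]=(hsv[v-w:v+w,u-w:u+w,2]>110)
n,l,st,ce=cv2.connectedComponentsWithStats(m); k=1+st[1:,4].argmax(); print('comp',st[k],ce[k])
ys,xs=np.nonzero(l==k); P=onplane(p,np.c_[xs,ys],.02)
(cx,cy),r=cv2.minEnclosingCircle(P[:,:2].astype(np.float32)); print('gear mec',cx,cy,r,phase(P,[cx,cy],10,.031,.042))
for nm,(u,v),w,z in (('sleeve',(241,263),24,.055),('pin',(374,211),18,.068),('posttop',(388,239),16,.1)):
    c=C[v-w:v+w,u-w:u+w].reshape(-1,3); s=c[np.abs(c[:,2]-z)<.006]
    if len(s): print(nm,len(s),s.mean(0),cv2.minEnclosingCircle(s[:,:2].astype(np.float32)))
    if nm=='pin': 
        cc=cv2.minEnclosingCircle(s[:,:2].astype(np.float32))[0]; print(phase(s,cc,7,.02,.031))
E
python3 m.py
python3 - <<'E'
import cv2,numpy as np
a=cv2.imread('pics/top0.png')
b=[cv2.resize(a[v-35:v+35,u-35:u+35],(400,400),interpolation=cv2.INTER_CUBIC) for u,v in((241,263),(380,224))]
cv2.imwrite('pics/c1.png',np.hstack(b))
E
```

```text
gear [792 716  13  20 315 254   6   4   8   7  10  77  71   0   0   0   0   0
   0   0   0   0   0   0]
pin [  1   0   0   0   0   0   0   0   0 366 442  23  31  33 316  77   2   0
   0   0   0   0   0   0]
post [  0   0   0   0   0   0   0   0   0 272 597  39   6  11  18   3  12  13
  20  13   7   9   0   0]
comp [222 242  39  41 892] [241.2264574  262.06165919]
gear mec 0.44907835125923157 0.11136903613805771 0.041477981954813004 (np.float64(4.421795336207344), np.float64(0.6788084578455073), 241)
sleeve 152 [0.44797814 0.11071638 0.05481341] ((0.44827353954315186, 0.11105534434318542), 0.018252858892083168)
pin 415 [ 0.53627403 -0.15718615  0.06790025] ((0.5370243191719055, -0.15737752616405487), 0.02977006696164608)
(np.float64(21.452312489358533), np.float64(0.7837728417109979), 142)
posttop 18 [ 0.48286428 -0.18534362  0.09871659] ((0.4813406467437744, -0.1865200400352478), 0.003228126559406519)
```

View pics/c1.png

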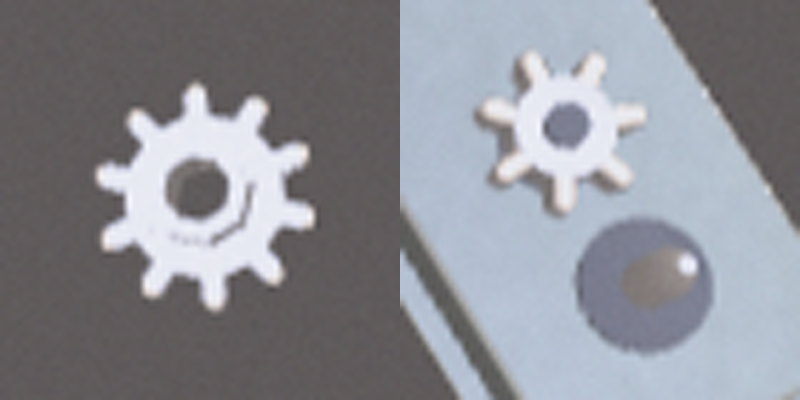

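The crops resolve the coarse gear's teeth, the pinion's 7 teeth and the dark seat disc with the post. Next I plan the hover move over the gear, then look from close by.

```bash
cat >> h.py <<'E'
def togo(pos,yaw_x=None):
    "mm shift in tool axes to TCP pos; yaw_x: wanted world angle (deg) of tool x, tool down"
    s=read_state(); T=R.from_rotvec(s['orientation'])
    X=T.as_matrix()[:,0]; print('t',s['t'],'tcp',s['tool_pos'],'toolx yaw',np.degrees(np.arctan2(X[1],X[0])),'zdir',T.as_matrix()[:,2])
    print('slide',1000*T.inv().apply(np.array(pos)-s['tool_pos']))
    if yaw_x is not None:
        c,n=np.cos(np.radians(yaw_x)),np.sin(np.radians(yaw_x))
        G=R.from_matrix(np.array([[c,n,0],[n,-c,0],[0,0,-1.]]))
        print('dr',(T.inv()*G).as_rotvec())
E
python3 - <<'E'
from h import *
p=camera_params('wrist'); s=read_state(); T=R.from_rotvec(s['orientation'])
M=R.from_rotvec(p['rvec']).as_matrix(); c=-M.T@p['tvec']
print('cam in tool',T.inv().apply(c-s['tool_pos']),'axis',T.inv().apply(M[2]),p['fx'])
im,d,p=load('top0'); C=cloud(d,p); q=C[239:287,217:265].reshape(-1,3); q=q[np.abs(q[:,2]-.055)<.008]
print(phase(q,[.4482,.111],8,.0145,.021))
# seat disc and motor height
print('motor zmax',np.nanpercentile(C[115:175,305:355,2],99))
hsv=cv2.cvtColor(im,cv2.COLOR_RGB2HSV); 
m=np.zeros(d.shape,np.uint8); m[218:262,368:410]=hsv[218:262,368:410,2]<165
n,l,st,ce=cv2.connectedComponentsWithStats(m); k=1+st[1:,4].argmax(); print(st[k])
ct=max(cv2.findContours((l==k).astype(np.uint8),0,1)[0],key=cv2.contourArea)[:,0]
P=onplane(p,ct,.048); print('seat',cv2.minEnclosingCircle(P[:,:2].astype(np.float32)),circ(P))
togo([.448,.111,.37])
E
```

```text
cam in tool [7.60575023e-02 7.81745351e-05 2.01896871e-02] axis [-2.69161644e-01 -2.60893978e-04  9.63094980e-01] 325.19226210127806
(np.float64(12.18597859248817), np.float64(0.10023793791800709), 82)
motor zmax 0.09959580072716766
[376 227  23  24 413]
seat ((0.4838747978210449, -0.18589600920677185), 0.023826852440834045) (array([ 0.48389741, -0.18591959]), np.float64(0.02270851562037195))
t 0.1 tcp [ 0.21568467 -0.55965846  0.40378019] toolx yaw 21.072213731887036 zdir [-4.88764996e-04  1.63579050e-03 -9.99998543e-01]
slide [ 457.90692117 -542.22415173   34.76365075]
```

Request:
servo_tool([
  {"slide": [458, -542, 65], "dr": [0, 0, 0], "jaw": 0},
  {"slide": [458, -542, 65], "dr": [0, 0, 0], "jaw": 0},
  {"slide": [458, -542, 65], "dr": [0, 0, 0], "jaw": 0},
  {"slide": [458, -542, 65], "dr": [0, 0, 0], "jaw": 0},
  {"slide": [458, -542, 65], "dr": [0, 0, 0], "jaw": 0},
  {"slide": [458, -542, 65], "dr": [0, 0, 0], "jaw": 0},
  {"slide": [458, -542, 65], "dr": [0, 0, 0], "jaw": 0},
  {"slide": [458, -542, 65], "dr": [0, 0, 0], "jaw": 0},
  {"slide": [458, -542, 65], "dr": [0, 0, 0], "jaw": 0},
  {"slide": [458, -542, 65], "dr": [0, 0, 0], "jaw": 0},
  {"slide": [458, -542, 65], "dr": [0, 0, 0], "jaw": 0},
  {"slide": [458, -542, 65], "dr": [0, 0, 0], "jaw": 0},
  {"slide": [458, -542, 65], "dr": [0, 0, 0], "jaw": 0},
  {"slide": [458, -542, 65], "dr": [0, 0, 0], "jaw": 0},
  {"slide": [458, -542, 65], "dr": [0, 0, 0], "jaw": 0},
  {"slide": [458, -542, 65], "dr": [0, 0, 0], "jaw": 0},
  {"slide": [458, -542, 65], "dr": [0, 0, 0], "jaw": 0},
  {"slide": [458, -542, 65], "dr": [0, 0, 0], "jaw": 0},
  {"slide": [458, -542, 65], "dr": [0, 0, 0], "jaw": 0},
])

```text
t: 2.0
tool_pos: [0.4482, 0.1092, 0.34]
orientation: [3.089, 0.571, 0.001]
force: [0.1, -0.2, -0.1]
opening: 0.093
gripper_force: 0.0
```

```bash
cat > w.py <<'E'
from h import *
im,d,p=grab('wrist','w1'); C=cloud(d,p,True)
c0=np.array([.448,.111])
q=C.reshape(-1,3); ok=np.hypot(*(q[:,:2]-c0).T)<.05; q=q[ok]
print(np.histogram(q[:,2],bins=np.arange(-.01,.08,.005)))
f=q[np.abs(q[:,2]-.02)<.006]; s=q[np.abs(q[:,2]-.055)<.006]
for n,a in(('face',f),('sleeve',s)): print(n,len(a),a.mean(0),cv2.minEnclosingCircle(a[:,:2].astype(np.float32)))
for c in (cv2.minEnclosingCircle(f[:,:2].astype(np.float32))[0],cv2.minEnclosingCircle(s[:,:2].astype(np.float32))[0]):
    print('teeth',phase(f,c,10,.031,.041),'corners',phase(s,c,8,.0165,.02))
togo([.448,.111,.37])
uv,=[np.argwhere((np.hypot(C[...,0]-.448,C[...,1]-.111)<.05))]
print(uv.min(0),uv.max(0))
E
python3 w.py
```

```text
(array([   0, 1890, 1625,  125,  128, 1401,  951,   71,   72,   86,   83,
         93,  505,  333,    0,    0,    0]), array([-0.01 , -0.005,  0.   ,  0.005,  0.01 ,  0.015,  0.02 ,  0.025,
        0.03 ,  0.035,  0.04 ,  0.045,  0.05 ,  0.055,  0.06 ,  0.065,
        0.07 ,  0.075]))
face 2386 [0.4559468 0.1133342 0.0197122] ((0.45072662830352783, 0.1116228774189949), 0.04110339283943176)
sleeve 863 [0.45075035 0.11168569 0.05453291] ((0.45040053129196167, 0.11159230768680573), 0.01830856129527092)
teeth (np.float64(4.300494316213439), np.float64(0.7858562590132867), 802) corners (np.float64(8.450664252288961), np.float64(0.23916734710850723), 189)
teeth (np.float64(4.299885406023092), np.float64(0.7813116483774277), 803) corners (np.float64(7.9338496428475365), np.float64(0.22362633814397326), 195)
t 2.05 tcp [0.44820683 0.10936995 0.33997346] toolx yaw 20.953905280635176 zdir [ 4.76636971e-04 -8.97767739e-05 -9.99999882e-01]
slide [  0.40218005  -1.58858749 -30.02678134]
[143  61] [419 478]
```

View pics/w1.png

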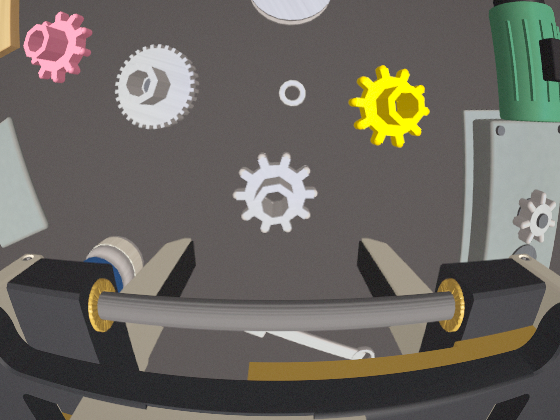

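The wrist view shows the coarse gear at (275,195). Its sleeve corners put the flats at about 31°, which agrees with the teeth at 4.3°. Now I grasp it.

Request:
servo_tool([
  {"slide": [1.9, -1.3, 40], "dr": [0, 0, -0.09], "jaw": 0},
  {"slide": [1.9, -1.3, 70], "dr": [0, 0, -0.18], "jaw": 0},
  {"slide": [1.9, -1.3, 95], "dr": [0, 0, -0.18], "jaw": 0},
  {"slide": [1.9, -1.3, 115], "dr": [0, 0, -0.18], "jaw": 0},
  {"slide": [1.9, -1.3, 126], "dr": [0, 0, -0.18], "jaw": 0},
  {"slide": [1.9, -1.3, 126], "dr": [0, 0, -0.18], "jaw": 0},
  {"slide": [1.9, -1.3, 126], "dr": [0, 0, -0.18], "jaw": 0.5},
  {"slide": [1.9, -1.3, 126], "dr": [0, 0, -0.18], "jaw": 0.8},
  {"slide": [1.9, -1.3, 126], "dr": [0, 0, -0.18], "jaw": 0.8},
  {"slide": [1.9, -1.3, 126], "dr": [0, 0, -0.18], "jaw": 0.8},
  {"slide": [1.9, -1.3, 126], "dr": [0, 0, -0.18], "jaw": 1},
  {"slide": [1.9, -1.3, 126], "dr": [0, 0, -0.18], "jaw": 1},
  {"slide": [1.9, -1.3, 126], "dr": [0, 0, -0.18], "jaw": 1},
  {"slide": [1.9, -1.3, 126], "dr": [0, 0, -0.18], "jaw": 1},
], force=45)

```text
t: 3.45
tool_pos: [0.4496, 0.1124, 0.2138]
orientation: [3.024, 0.85, 0.0]
force: [-0.9, 0.5, -2.5]
opening: 0.0337
gripper_force: 33.1
```

Request:
servo_tool([
  {"slide": [0, 0, -30], "dr": [0, 0, 0], "jaw": 1},
  {"slide": [0, 0, -70], "dr": [0, 0, 0], "jaw": 1},
  {"slide": [0, 0, -110], "dr": [0, 0, 0], "jaw": 1},
  {"slide": [0, 0, -140], "dr": [0, 0, 0], "jaw": 1},
  {"slide": [0, 0, -146], "dr": [0, 0, 0], "jaw": 1},
  {"slide": [0, 0, -146], "dr": [0, 0, 0], "jaw": 1},
])

```text
t: 4.05
tool_pos: [0.4497, 0.1125, 0.3598]
orientation: [3.024, 0.85, 0.002]
force: [0.3, 0.9, -3.7]
opening: 0.0335
gripper_force: 45.0
```

Run:
```python
from h import *
togo([.484,-.186,.36],24.4)
im,d,p=grab('wrist','w2'); C=cloud(d,p,True)
s=read_state(); T=R.from_rotvec(s['orientation'])
L=T.inv().apply(C.reshape(-1,3)-s['tool_pos'])
q=L[(np.hypot(L[:,0],L[:,1])<.05)&(L[:,2]>.14)&(L[:,2]<.25)]
print(np.histogram(q[:,2],bins=np.arange(.14,.25,.005)))
f=q[np.abs(q[:,2]-.194)<.005]; 
if len(f): c=cv2.minEnclosingCircle(f[:,:2].astype(np.float32)); print(c,phase(f,c[0],10,.031,.041),phase(f,[0,0],10,.031,.041))
```

```text
t 4.05 tcp [0.44968451 0.11248931 0.35976341] toolx yaw 31.38657325038979 zdir [ 1.15522155e-03  1.85163846e-04 -9.99999316e-01]
slide [-1.26161568e+02  2.72684200e+02 -2.52222178e-01]
dr [ 0.00037702 -0.00110832  0.12193845]
(array([ 379,  389,  383, 2326,  764,  691,  627,  519,  445,  285, 3549,
        469,  378,  208,   32,    0,    0,    0,    0,    0,    0]), array([0.14 , 0.145, 0.15 , 0.155, 0.16 , 0.165, 0.17 , 0.175, 0.18 ,
       0.185, 0.19 , 0.195, 0.2  , 0.205, 0.21 , 0.215, 0.22 , 0.225,
       0.23 , 0.235, 0.24 , 0.245]))
((0.0022283100988715887, 0.0011753245489671826), 0.04066791012883186) (np.float64(-9.395907925059419), np.float64(0.7859014894205029), 1245) (np.float64(-8.05803674341734), np.float64(0.6821562593091124), 1364)
```

View pics/w2.png

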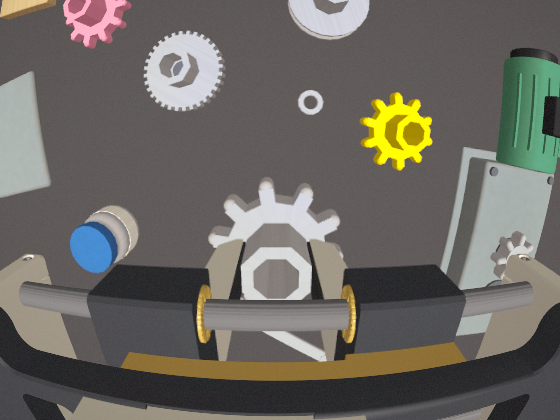

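The gear is held square in the jaws, with its teeth at −9° in the tool frame. Next I park short of the post, so the wrist camera sees the post, the pinion and the held gear together.

Request:
servo_tool([
  {"slide": [-28, 32, 0], "dr": [0, 0, 0.02], "jaw": 1},
  {"slide": [-56, 65, 0], "dr": [0, 0, 0.04], "jaw": 1},
  {"slide": [-85, 98, 0], "dr": [0, 0, 0.06], "jaw": 1},
  {"slide": [-113, 130, 0], "dr": [0, 0, 0.08], "jaw": 1},
  {"slide": [-141, 163, 0], "dr": [0, 0, 0.1], "jaw": 1},
  {"slide": [-169, 195, 0], "dr": [0, 0, 0.122], "jaw": 1},
  {"slide": [-197, 228, 0], "dr": [0, 0, 0.122], "jaw": 1},
  {"slide": [-215, 248, 0], "dr": [0, 0, 0.122], "jaw": 1},
  {"slide": [-225, 260, 0], "dr": [0, 0, 0.122], "jaw": 1},
  {"slide": [-225, 260, 0], "dr": [0, 0, 0.122], "jaw": 1},
  {"slide": [-225, 260, 0], "dr": [0, 0, 0.122], "jaw": 1},
])

```text
t: 5.2
tool_pos: [0.3923, -0.2263, 0.3573]
orientation: [-3.068, -0.661, 0.004]
force: [0.1, 0.1, -3.8]
opening: 0.0338
gripper_force: 45.0
```

```bash
cat > w3.py <<'E'
from h import *
s=read_state(); im,d,p=grab('wrist','w3'); C=cloud(d,p,True)
T=R.from_rotvec(s['orientation']); print(s['tool_pos'],s['opening'])
Q=C.reshape(-1,3); px=Q
def near(c,r,z,dz): return Q[(np.hypot(*(Q[:,:2]-c).T)<r)&(np.abs(Q[:,2]-z)<dz)]
mec=lambda a:cv2.minEnclosingCircle(a[:,:2].astype(np.float32))
a=near([.537,-.157],.036,.068,.005); c=mec(a); print('pin',len(a),c,phase(a,c[0],7,.02,.03))
for z in (.08,.085,.09,.095,.099):
    b=near([.484,-.186],.02,z,.0025); 
    if len(b)>3: print('post',z,len(b),b.mean(0),mec(b))
# seat disc by colour
hsv=cv2.cvtColor(im,cv2.COLOR_RGB2HSV)
o=(np.hypot(C[...,0]-.484,C[...,1]-.186*-1)<.035)&(np.abs(C[...,2]-.048)<.006)
print(np.percentile(hsv[o][:,2],[5,25,50,75,95]))
# gear bottom/face in tool
L=T.inv().apply(Q-s['tool_pos']); f=L[(np.hypot(L[:,0],L[:,1])<.05)&(np.abs(L[:,2]-.194)<.004)]
c=mec(f); g=T.apply([*c[0],.194])+s['tool_pos']; print('gear tool',c,'world',g,phase(f,c[0],10,.031,.041))
# sleeve top rim
f=L[(np.hypot(L[:,0],L[:,1])<.03)&(np.abs(L[:,2]-.159)<.004)]; print('sleeve',len(f),f.mean(0),f.min(0),f.max(0))
E
python3 w3.py
```

```text
[ 0.39232426 -0.22625949  0.35728575] 0.033789581859352054
pin 1971 ((0.5386835932731628, -0.1585952490568161), 0.02939371019601822) (np.float64(21.442791245550236), np.float64(0.8065953972092823), 529)
post 0.08 62 [ 0.48341191 -0.18813424  0.0810415 ] ((0.48543527722358704, -0.1868899017572403), 0.00907838437706232)
post 0.085 100 [ 0.4849644  -0.18709061  0.08495046] ((0.4856722354888916, -0.1866392344236374), 0.008325674571096897)
post 0.09 87 [ 0.48438107 -0.18714469  0.09010584] ((0.48467719554901123, -0.1872071623802185), 0.0067321197129786015)
post 0.095 70 [ 0.48439653 -0.1870787   0.09491741] ((0.48441365361213684, -0.1868768036365509), 0.005311325658112764)
post 0.099 92 [ 0.48492887 -0.18674439  0.09921875] ((0.4851454496383667, -0.1869048774242401), 0.004218677990138531)
[162. 166. 208. 213. 216.]
gear tool ((0.0014141439460217953, 0.0005222030449658632), 0.04067683964967728) world [ 0.39319224 -0.2255837   0.16328301] (np.float64(-9.381508395032741), np.float64(0.79454135863246), 1128)
sleeve 2553 [ 4.84647105e-03 -3.08105034e-05  1.59186856e-01] [-0.01204684 -0.02804897  0.1550096 ] [0.01830038 0.02819606 0.16299555]
```

View pics/w3.png

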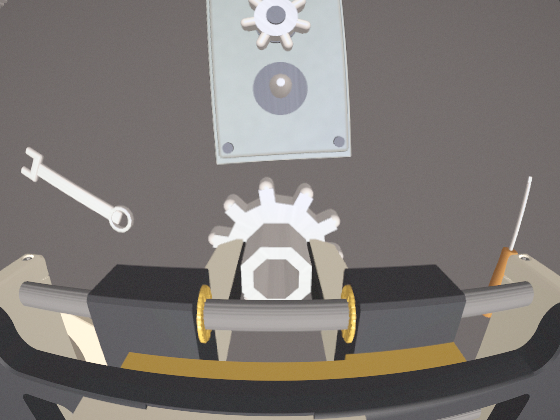

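The wrist view shows the post tip at (281,84), the pinion at (276,16) and the held gear tilt-free at (277,270). I move over the post at the same height.

Request:
servo_tool([
  {"slide": [25, 0, 0], "dr": [0, 0, 0], "jaw": 1},
  {"slide": [55, 1, 0], "dr": [0, 0, 0.013], "jaw": 1},
  {"slide": [85, 1.7, 0], "dr": [0, 0, 0.013], "jaw": 1},
  {"slide": [99, 1.7, 0], "dr": [0, 0, 0.013], "jaw": 1},
  {"slide": [99, 1.7, 0], "dr": [0, 0, 0.013], "jaw": 1},
  {"slide": [99, 1.7, 0], "dr": [0, 0, 0.013], "jaw": 1},
  {"slide": [99, 1.7, 0], "dr": [0, 0, 0.013], "jaw": 1},
])

```text
t: 5.95
tool_pos: [0.4831, -0.1873, 0.3594]
orientation: [-3.075, -0.644, 0.001]
force: [-0.0, 0.5, -3.3]
opening: 0.0341
gripper_force: 45.0
```

Run:
```python
from h import *
togo([.4835,-.187,.357-.045],23.55)
```

```text
t 5.95 tcp [ 0.48307262 -0.18733049  0.35941972] toolx yaw 23.656172791006927 zdir [-9.45123800e-04  7.11551428e-05 -9.99999551e-01]
slide [ 0.56376764 -0.1101585  47.41931362]
dr [-0.00044363  0.00083757  0.00185288]
```

Request:
servo_tool([
  {"slide": [0.5, 0, 20], "dr": [0, 0, 0], "jaw": 1},
  {"slide": [0.5, 0, 35], "dr": [0, 0, 0], "jaw": 1},
  {"slide": [0.5, 0, 48], "dr": [0, 0, 0], "jaw": 1},
  {"slide": [0.5, 0, 58], "dr": [0, 0, 0], "jaw": 1},
  {"slide": [0.5, 0, 66], "dr": [0, 0, 0], "jaw": 1},
  {"slide": [0.5, 0, 70], "dr": [0, 0, 0], "jaw": 1},
  {"slide": [0.5, 0, 70], "dr": [0, 0, 0], "jaw": 1},
])

```text
t: 6.65
tool_pos: [0.4841, -0.1871, 0.2892]
orientation: [-3.074, -0.644, 0.001]
force: [-0.2, 0.0, -3.9]
opening: 0.0339
gripper_force: 45.0
```

Request:
servo_tool([
  {"slide": [0, 0, 2], "dr": [0, 0, 0.02], "jaw": 1},
  {"slide": [0, 0, 4], "dr": [0, 0, 0], "jaw": 1},
  {"slide": [0, 0, 6], "dr": [0, 0, -0.02], "jaw": 1},
  {"slide": [0, 0, 8], "dr": [0, 0, 0], "jaw": 1},
  {"slide": [0, 0, 10], "dr": [0, 0, 0.02], "jaw": 1},
  {"slide": [0, 0, 12], "dr": [0, 0, 0], "jaw": 1},
  {"slide": [0, 0, 12], "dr": [0, 0, 0], "jaw": 1},
])

```text
t: 7.35
tool_pos: [0.4841, -0.1871, 0.2773]
orientation: [-3.074, -0.645, 0.001]
force: [0.1, 0.1, -3.5]
opening: 0.0336
gripper_force: 45.0
```

Run:
```python
from h import *
s=read_state(); print(s['force'],s['wrist_torque']); togo([.4835,-.187,.262],23.55)
```

```text
[ 0.07901563  0.06693686 -3.47704173] [-0.00654952  0.00327989  0.02837747]
t 7.35 tcp [ 0.48407114 -0.18705155  0.27733619] toolx yaw 23.716153996497273 zdir [-5.60825577e-04  2.88856014e-04 -9.99999801e-01]
slide [-0.49607773 -0.26940077 15.33651966]
dr [-0.00048945  0.00039799  0.00289984]
```

The teeth are already 5 mm into the mesh with no contact force, so I go on to the seat.

Request:
servo_tool([
  {"slide": [0, 0, 2], "dr": [0, 0, 0.015], "jaw": 1},
  {"slide": [0, 0, 4], "dr": [0, 0, 0], "jaw": 1},
  {"slide": [0, 0, 6], "dr": [0, 0, -0.015], "jaw": 1},
  {"slide": [0, 0, 8], "dr": [0, 0, 0], "jaw": 1},
  {"slide": [0, 0, 10], "dr": [0, 0, 0.015], "jaw": 1},
  {"slide": [0, 0, 12], "dr": [0, 0, 0], "jaw": 1},
  {"slide": [0, 0, 13.5], "dr": [0, 0, 0], "jaw": 1},
  {"slide": [0, 0, 14.5], "dr": [0, 0, 0], "jaw": 1},
  {"slide": [0, 0, 14.5], "dr": [0, 0, 0], "jaw": 1},
])

```text
t: 8.25
tool_pos: [0.4841, -0.1871, 0.263]
orientation: [-3.075, -0.644, 0.0]
force: [-0.9, -0.3, -4.0]
opening: 0.034
gripper_force: 45.0
```

Request:
servo_tool([
  {"slide": [0, 0, 0.5], "dr": [0, 0, 0], "jaw": 1},
  {"slide": [0, 0, 1], "dr": [0, 0, 0], "jaw": 1},
  {"slide": [0, 0, 1.3], "dr": [0, 0, 0], "jaw": 1},
  {"slide": [0, 0, 1.3], "dr": [0, 0, 0], "jaw": 1},
])

```text
t: 8.65
tool_pos: [0.4842, -0.1871, 0.2619]
orientation: [-3.075, -0.644, 0.0]
force: [0.6, -0.1, -3.2]
opening: 0.0339
gripper_force: 45.0
```

Request:
servo_tool([
  {"slide": [0, 0, 0.5], "dr": [0, 0, 0], "jaw": 1},
  {"slide": [0, 0, 1], "dr": [0, 0, 0], "jaw": 1},
  {"slide": [0, 0, 1], "dr": [0, 0, 0], "jaw": 1},
])

```text
t: 8.95
tool_pos: [0.4843, -0.1872, 0.2617]
orientation: [3.075, 0.644, 0.0]
force: [-4.0, 1.7, 4.6]
opening: 0.0333
gripper_force: 45.0
```

The gear touches the seat at exactly the expected height, with its underside 48 mm above the bench. I release it and back off straight up.

Request:
servo_tool([
  {"slide": [0, 0, 0.5], "dr": [0, 0, 0], "jaw": 0.55},
  {"slide": [0, 0, 0.5], "dr": [0, 0, 0], "jaw": 0.4},
  {"slide": [0, 0, 0.5], "dr": [0, 0, 0], "jaw": 0.3},
  {"slide": [0, 0, 0], "dr": [0, 0, 0], "jaw": 0.3},
  {"slide": [0, 0, 0], "dr": [0, 0, 0], "jaw": 0.3},
  {"slide": [0, 0, -5], "dr": [0, 0, 0], "jaw": 0.3},
  {"slide": [0, 0, -20], "dr": [0, 0, 0], "jaw": 0.3},
  {"slide": [0, 0, -50], "dr": [0, 0, 0], "jaw": 0.3},
  {"slide": [0, 0, -90], "dr": [0, 0, 0], "jaw": 0.3},
  {"slide": [0, 0, -120], "dr": [0, 0, 0], "jaw": 0.3},
  {"slide": [-40, 0, -120], "dr": [0, 0, 0], "jaw": 0.3},
  {"slide": [-80, 0, -120], "dr": [0, 0, 0], "jaw": 0.3},
  {"slide": [-90, 0, -120], "dr": [0, 0, 0], "jaw": 0.3},
  {"slide": [-90, 0, -120], "dr": [0, 0, 0], "jaw": 0.3},
])

```text
t: 10.35
tool_pos: [0.401, -0.2238, 0.3823]
orientation: [3.074, 0.64, 0.002]
force: [0.4, 0.4, 0.5]
opening: 0.0651
gripper_force: 0.0
```

Run:
```python
from h import *
im,d,p=grab('wrist','w4'); C=cloud(d,p,True); Q=C.reshape(-1,3)
print(read_state()['opening'],read_state()['force'])
for z in(.068,.103):
    a=Q[(np.hypot(Q[:,0]-.484,Q[:,1]+.186)<(.032 if z<.1 else .025))&(np.abs(Q[:,2]-z)<.004)]
    A=np.c_[a[:,:2]-[.484,-.186],np.ones(len(a))]; print(z,len(a),a.mean(0),'tilt plane',np.linalg.lstsq(A,a[:,2],rcond=None)[0])
```

```text
0.06525037829592914 [-0.33124656 -0.35340127 -0.10633806]
0.068 1995 [ 0.48261674 -0.18674652  0.06782362] tilt plane [-0.00029305 -0.0008833   0.06782255]
0.103 977 [ 0.4848435  -0.18717053  0.10265327] tilt plane [-0.00679253 -0.00195016  0.10265672]
```

View pics/w4.png

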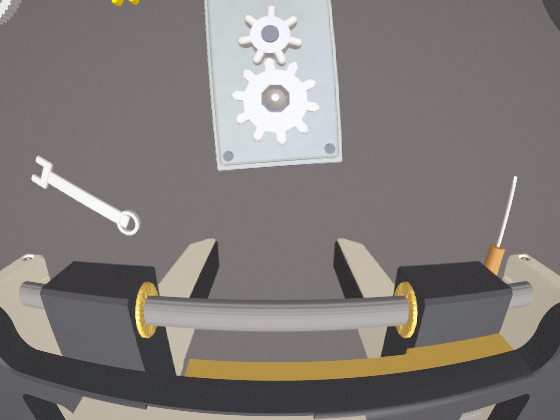

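The wrist view shows the gear at (276,98), flat on the post and meshed with the pinion at (270,34). Its top face is level at 68 mm, and the gripper is clear.

```bash
python3 -c "
from plant import close_job; print(close_job())"
```

```text
the job is handed in; nothing more can be done
None
```

The coarse gear is home on the post's seat, flat and meshed with the fixed gear, and released with the gripper clear; the job is handed in at about 10.4 s of the 45 s allowed, and no verdict was returned.

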